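Rewind the dosing drive and take out its spent cartridge

ROBOT

A 6-joint arm with a two-finger parallel gripper is mounted at the origin on the work surface. World frame = base frame: x ahead of the robot, y to its left, z up, the work surface at z = 0. Lengths are in m, angles in degrees, forces in N, time in s.
With the tool pointing down it reaches from about 0.4 to 0.825 m from the base axis. Payload 7 kg.
Tool frame: the origin (TCP) lies midway between the tips of the shut fingers; the grasp point (between the pads) lies 19 mm behind it; z points along the fingers, y is the line along which they close (so a half turn about z gives the same grasp; the last joint's range is limited). The gripper opens to 88 mm and grips with 3 to 60 N. Pads are 19 mm wide; open, the fingers measure 130 mm over their backs; the gripper's body (78 mm by 193 mm) begins 47 mm behind the grasp point.
Start: joints at [-58.493, 20.546, 0.682, 0, -70.136, -16.507], TCP at [0.175, -0.652, 0.227] pointing down, gripper open.
Joint ranges: [-176.03, 176.03], [-82.01, 121.73], [-58.28, 71.71], [-173.87, 95.51], [-174.79, -0.11], [-173.66, 173.66]. Speed limits (degrees/s): [136.94, 136.94, 172.46, 180, 180, 180].

INTERFACE

Orientations are given as [roll, pitch, yaw] about the fixed x, y, z axes, in that order (R = Rz(yaw) Ry(pitch) Rx(roll)).
In Python, from plant import ctrl gives the robot as it stands. The module is installed in compiled form; this text tells all that it offers.
- The arm moves only by the tool send_rows, never from a script. Its argument "plan" is a list that holds one entry, the list of rows, each a list of 6 numbers: the shift along the tool's x, y, z in normalised numbers (1 is 0.8 m), then the turn, a rotation vector about the tool's x, y, z in shares of 120 degrees (1.0 is 120 degrees). A call has 1 to 8 rows; each row is the pose to reach, as a shift and turn from the pose commanded when the call began, along the tool's axes at that moment; what a row does not reach only later rows make up. A row lasts 1/12 s, in which the tool goes at most 41.7 mm and 7.16 degrees, less where a joint would pass 70% of its speed; a pose out of reach is approached as far as the arm can. A shift or turn number past 1, either way, is cut back to 1. A call with a gripper value outside its range is refused whole. "fingers" is the opening, from 0 (shut) to 1 (fully open), set as the call begins (left out, the last holds). The fingers move at their own pace and stop on an object; the grip force is fixed at half the most. Time passes only in rows, so rows that repeat a pose let the fingers close. It gives the time, the measured TCP pose, the force, the opening and the grip force at its end, in the units of the state.
- ctrl.get_obs(): the state, without advancing time (a new reading comes with each control period).
- ctrl.snapshot(name): name is "scene" or "top" or "wrist"; returns a dict with "img" (420x560x3 uint8, red, green, blue), "K" (3x3 intrinsics, pixels), "pose" (4x4, takes a point from camera to world coordinates). Camera axes: x right, y down, z forward; pixel columns grow to the right and rows downward; lengths in m; the calibration is good to about 2 mm. A picture is of the moment at which its call begins. There is no depth.
- ctrl.close_job(): hands the job in; it is judged then, once.
The state is a dict: "clock": time; "joint_pos": joint angles; "qvel": joint speeds; "tau": joint torques, N m; "tool_pos": TCP position; "orientation": TCP orientation; "force": force on the tool from outside, world axes, zero at the start; "moment": the same for the moment, N m; "opening": finger opening in m; "gripper_force": force on a finger pad.
Only numpy, scipy, OpenCV 4.12 (cv2) and the standard library are available. Lean on these libraries where they do the work, as an engineer would, in place of code of your own. Each camera call takes 0.05 s, during which the arm holds its last target. There are 200 camera calls.

TASK

Wind the rewind crank of the dosing drive clockwise (seen from above) until its heavy drag suddenly drops away, which frees the cartridge lock; stop there, within half a turn, so that the overrun pin in the end of the drive is not pushed out. Then lift the freed cartridge straight up out of its well, without ever hauling on it while it is still locked, and set it down gently, standing upright, in the empty tray, leaving the other things on the bench alone.

Things in the scene. Friction and masses are not known exactly. Their poses are not given: they have to be found in the camera images.
- drive: Dosing drive: fixed black box, 150 (x) by 285 (y) by 90 mm high, dark grey top plate. The origin is on its underside; the box spans x -75 to 75, y -165 to 120 mm in its frame. The cartridge well (47 by 43 mm, floor 30 mm above the bench) opens in the top at x 0, y -70; the crank axis is at x 0, y 65.
- crank_axis (a point): Centre of the crank at the top plate; z up is the axis. Inside, unseen, the crank draws a rack past a spring-loaded lock that drags on it and holds the cartridge; when the rack's tail runs off the lock the drag ends and, within a sixth of a turn more, the lock springs clear. How far it has to go differs every time, from 1.1 to 3.8 turns, and cannot be seen.
- crank (a joint): Angle of the rewind crank (rad), 0 at the start, growing clockwise seen from above; it does not turn back past the start. The knob circles the axis at a radius of 45 mm. Before the drop it takes about 6 to 10 N at the knob to turn, evenly, afterwards about 1 N. Some 0.6 turn after the drop the rack meets the overrun pin, which is hardly felt.
- knob: Black upright crank knob, round, 20 mm across, 38 mm tall, spinning freely on its arm; the origin is at the centre of its foot (22 mm above the drive's top plate, just above the 14 mm wide steel crank arm), z up. It can be held from above with a fixed hand orientation all the way round; a light grip (under about 30 N) can slip off.
- overrun_pin (a joint): Overrun pin, 10 mm steel pin in the drive's +y end face: 0 = as found, almost flush; it is pushed outwards (m, up to 0.02) if the crank is wound on too far after the lock has let go. Tripped at more than 0.003.
- cartridge: Spent cartridge: upright block 44 (x) by 40 (y) by 110 mm tall, about 0.25 kg, white above, grey below, flat 6 mm cap on top; the origin is at the centre of its underside, which stands on the floor of the well, so that its top 50 mm show above the drive. 1.5 mm play all round in the well. Its groove, 24 to 38 mm above its underside, takes the lock. Lift it by 60 mm or more to clear the drive.
- tray: Empty grey open tray, fixed, 120 (x) by 100 (y) by 35 mm high, walls and floor 4 mm; the origin is at the centre of its underside.
- bottle: Amber bottle, 56 mm across, 130 mm tall; leave alone. Origin under its centre.
- beaker: Small glass beaker, 66 mm across, 85 mm tall; leave alone. Origin under its centre.
- mouse: Black computer mouse, 95 by 58 by 33 mm; leave alone. Origin under its centre.
Things that resemble listed ones, but are neither listed nor needed, are in the scene too. Several things look just like the tray: the one meant starts farthest to the robot's right.

How it is judged:
By the outcome, as a careful person would: the job done as asked, in the order asked, and still so for the second after the job is handed in, with the robot touching nothing.
It also fails if it takes over 72 s, if anything falls off the work surface, if the arm or the gripper's body presses on something with over 40 N, if the wrist force passes 120 N, or if a joint passes its speed limit or range.

## Working session

There is one attempt and no reset: what is moved stays moved. The work goes in short steps, Python scripts to look and compute and a tool call to move; the robot and the scene stay as the last step left them, time stands still between calls to the robot, and variables do not carry over. Pictures are saved under pics/ and viewed, at most 10 in all, crops included, and the job is handed in when it is done.

Besides the shell and the picture viewer there is one more tool, called in YAML: its name, and indented under it one key for each argument. send_rows: Moves the arm, as the interface text tells. Its arguments: {"type":"object","properties":{"plan":{"type":"array","items":{"type":"array","items":{"type":"array","items":{"type":"number"}}}},"fingers":{"type":"number"}},"required":["plan"]}

```bash
mkdir -p pics; python3 - <<'E'
from plant import ctrl
import cv2,pickle,numpy as np
D={}
for n in ("scene","top"):
    s=ctrl.snapshot(n);D[n]=s
    cv2.imwrite(f"pics/{n}0.png",s["img"][:,:,::-1]);print(n,s["K"].tolist(),np.round(s["pose"],4).tolist())
pickle.dump(D,open("s0.pkl","wb"))
o=ctrl.get_obs();print(o)
E
```

```text
scene [[384.94639289315074, 0.0, 276.99920113948707], [0.0, 384.94639289315074, 208.7608580851602], [0.0, 0.0, 1.0]] [[-0.8691, 0.3319, -0.3668, 0.9128], [0.4946, 0.566, -0.6596, 0.7344], [-0.0113, -0.7546, -0.6561, 0.828], [0.0, 0.0, 0.0, 1.0]]
top [[430.92693020794854, 0.0, 282.4957579182107], [0.0, 430.92693020794854, 205.41777955305207], [0.0, 0.0, 1.0]] [[0.0083, -0.9863, 0.165, 0.3421], [-0.9999, -0.0105, -0.0129, 0.0199], [0.0145, -0.1649, -0.9862, 1.1035], [0.0, 0.0, 0.0, 1.0]]
{'clock': 0.1, 'joint_pos': array([-5.84918933e+01,  2.05855252e+01,  6.40150642e-01, -1.70021611e-02,
       -7.01350824e+01, -1.65083152e+01]), 'qvel': array([-0.00713977, -0.15506039,  0.16983143,  0.17639432, -0.12639406,
        0.06101442]), 'tau': array([-7.52994110e-04, -5.84164560e+01,  2.93750596e+01,  7.01563686e+00,
        1.00877820e-02, -7.62223726e-05]), 'tool_pos': array([ 0.17458106, -0.65159566,  0.22574763]), 'orientation': array([ 1.79918317e+02, -7.53892137e-03, -1.65005992e+02]), 'force': array([ 0.25951402,  0.88201722, -0.02849858]), 'moment': array([ 0.00990016, -0.02396249,  0.03423366]), 'gripper_force': 0.0, 'opening': 0.08757265127361456}
```

View pics/scene0.png

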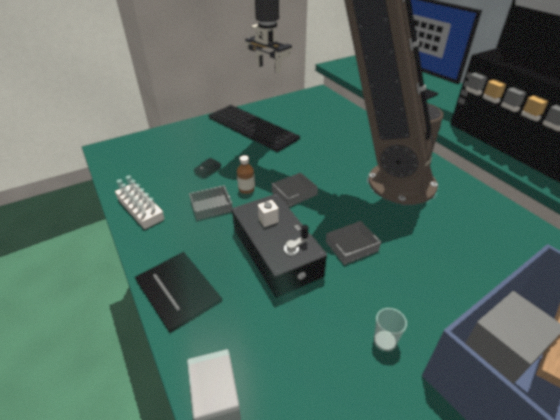

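View pics/top0.png

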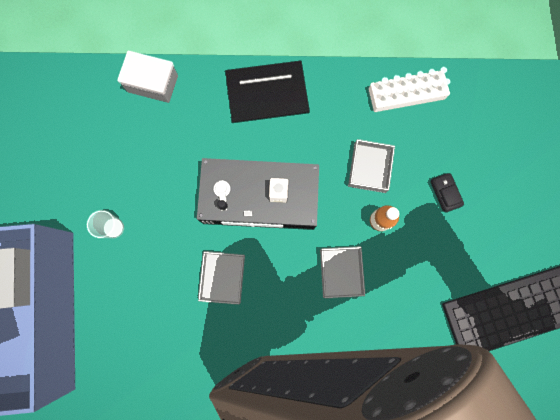

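The top view has image up = +x and right = −y. Three tray look-alikes sit at (222,278), (343,272) and (372,166). The one at (372,166) is farthest to the robot's right, so it's the one meant. The drive is centred near (258,193), the cartridge at (279,188), the hub at (222,188) and the black knob at (222,205). I'll confirm in an enlarged crop and measure.

```bash
cat > h.py <<'E'
import numpy as np,cv2,pickle
def ray(s,u,v,z):
    K,P=s["K"],s["pose"];d=P[:3,:3]@np.linalg.solve(K,[u,v,1.]);o=P[:3,3]
    return o+d*(z-o[2])/d[2]
def proj(s,p):
    P=s["pose"];c=P[:3,:3].T@(np.asarray(p)-P[:3,3]);q=s["K"]@c;return q[:2]/q[2]
E
python3 - <<'E'
from h import *
D=pickle.load(open("s0.pkl","rb"));s=D["top"];im=s["img"]
c=im[130:240,185:415];cv2.imwrite("pics/crop1.png",cv2.resize(c[:,:,::-1],None,fx=3.45,fy=3.45,interpolation=cv2.INTER_CUBIC))
hsv=cv2.cvtColor(im,cv2.COLOR_RGB2HSV)
# drive + tray: non-green regions
m=((hsv[...,1]<90)|(hsv[...,2]<60)).astype(np.uint8)*255
for name,(x0,y0,x1,y1),z in (("tray",(340,132,402,200),.035),("drive",(190,150,328,232),.09)):
    mm=np.zeros_like(m);mm[y0:y1,x0:x1]=m[y0:y1,x0:x1]
    C=max(cv2.findContours(mm,0,2)[0],key=cv2.contourArea)
    r=cv2.minAreaRect(C);b=cv2.boxPoints(r);print(name,np.round(b,1).tolist())
    P=np.array([ray(s,*q,z) for q in b]);print(np.round(P,4).tolist(),P.mean(0).round(4))
w=(im.min(2)>150).astype(np.uint8)*255
mm=np.zeros_like(w);mm[170:210,262:300]=w[170:210,262:300]
C=max(cv2.findContours(mm,0,2)[0],key=cv2.contourArea);r=cv2.minAreaRect(C);print("cart",r,cv2.boundingRect(C),ray(s,*r[0],.14))
for q in ((222,205),(222,188)):print(q,ray(s,*q,.15),ray(s,*q,.10))
E
```

```text
tray [[347.3999938964844, 186.89999389648438], [354.6000061035156, 138.1999969482422], [395.29998779296875, 144.1999969482422], [388.1000061035156, 192.89999389648438]]
[[0.5703, -0.1586, 0.035], [0.6992, -0.1794, 0.035], [0.6844, -0.2846, 0.035], [0.5559, -0.2617, 0.035]] [ 0.6274 -0.2211  0.035 ]
drive [[196.1999969482422, 223.1999969482422], [199.6999969482422, 157.60000610351562], [319.29998779296875, 163.89999389648438], [315.8999938964844, 229.5]]
[[0.467, 0.21, 0.09], [0.6269, 0.2083, 0.09], [0.6147, -0.082, 0.09], [0.4548, -0.0729, 0.09]] [0.5409 0.0659 0.09  ]
cart ((278.11761474609375, 189.9705810546875), (18.7906436920166, 24.92636489868164), 4.39870548248291) (269, 178, 20, 26) [0.53888859 0.01750565 0.14      ]
(222, 205) [0.50110706 0.14284126 0.15      ] [0.50944777 0.14929034 0.1       ]
(222, 188) [0.53995528 0.14406059 0.15      ] [0.55033317 0.1505736  0.1       ]
```

View pics/crop1.png

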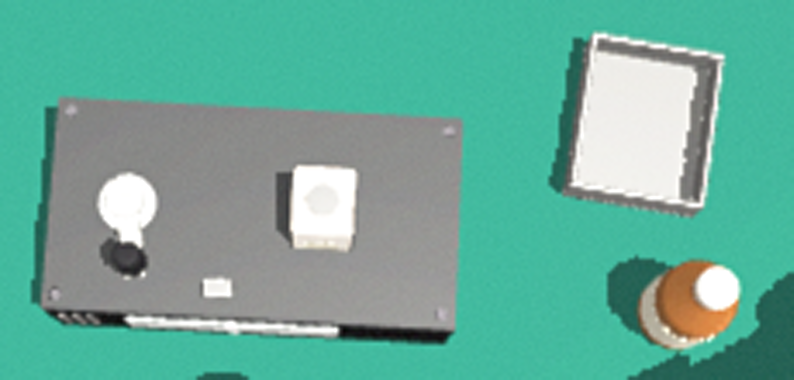

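The crop confirms it. The right-hand tray is empty and upright at (372,165). The cartridge cap is centred at (278.6,188.8), the knob top at about (221.5,204) and the hub at (222,188.5). Next come refined numbers from the crop corners.

```bash
python3 - <<'E'
from h import *
D=pickle.load(open("s0.pkl","rb"));s=D["top"]
f=lambda q,z:ray(s,q[0]/3.45+185-.36,q[1]/3.45+130-.36,z)
dr=[f(q,.09) for q in ((62,98),(462,118),(454,325),(43,305))];print(np.round(dr,4))
d=np.array(dr);c=d.mean(0);ey=(d[0]+d[3]-d[1]-d[2])/2;print("len",np.linalg.norm(ey),"wid",np.linalg.norm(d[0]+d[1]-d[2]-d[3])/2)
ey/=np.linalg.norm(ey);ex=np.array([ey[1],-ey[0],0]);yaw=np.degrees(np.arctan2(ex[1],ex[0]))
o=c+ey*.0225;print("drive",o,yaw,"well",o-.07*ey,"axis",o+.065*ey)
print("cart top",f((323,203),.14)); print("knob", f((124,254),.15),"hub",f((128,202),.10))
t=np.array([f(q,.035) for q in ((595,35),(722,55),(703,205),(569,190))]);print(t.round(4),t.mean(0))
print("tray sizes",np.linalg.norm(t-np.roll(t,1,0),axis=1))
E
```

```text
[[ 0.6259  0.2011  0.09  ]
 [ 0.6149 -0.0801  0.09  ]
 [ 0.4682 -0.0738  0.09  ]
 [ 0.4792  0.2084  0.09  ]]
len 0.2818876822482362 wid 0.14685932533960872
drive [0.54793584 0.08638163 0.09      ] -2.2390143363037875 well [0.54520107 0.01643507 0.09      ] axis [0.55047528 0.151332   0.09      ]
cart top [0.54235998 0.01720801 0.14      ]
knob [0.50501837 0.146136   0.15      ] hub [0.54986455 0.1511712  0.1       ]
[[ 0.695  -0.1857  0.035 ]
 [ 0.6807 -0.2808  0.035 ]
 [ 0.5658 -0.2628  0.035 ]
 [ 0.576  -0.1641  0.035 ]] [ 0.62939259 -0.22334636  0.035     ]
tray sizes [0.1209792  0.09613261 0.11624645 0.09919181]
```

The manual's scale: shifts go in shares of 0.8 m and turns go in shares of 120 degrees. Converting my numbers, -26 cm is -0.325, -24 cm is -0.3, -48 degrees is -0.4.

send_rows:
  plan:
    - [[-0.0188,0.0088,-0.0025,0,0,-0.025],[-0.0563,0.025,-0.0063,0,0,-0.0667],[-0.1,0.0463,-0.01,0,0,-0.1167],[-0.15,0.0688,-0.0125,0,0,-0.175],[-0.2,0.0925,-0.0163,0,0,-0.2333],[-0.25,0.115,-0.02,0,0,-0.2917],[-0.3,0.1375,-0.0238,0,0,-0.35],[-0.325,0.15,-0.025,0,0,-0.4]]
  fingers: 0.6

```text
clock: 0.77
tool_pos: [0.3967, -0.4667, 0.2467]
orientation: [-180.0, 0.0, -116.6]
force: [-0.6, -1.4, -0.7]
opening: 0.0529
gripper_force: 0.0
```

Converted, -28 cm is -0.35, 1.4 cm is 0.0175, -25 degrees is -0.2083.

send_rows:
  plan:
    - [[-0.025,0.0038,0,0,0,-0.0167],[-0.0688,0.01,0,0,0,-0.0417],[-0.1163,0.0175,0,0,0,-0.0667],[-0.1663,0.025,0,0,0,-0.1],[-0.2163,0.0325,0,0,0,-0.1333],[-0.2663,0.04,0,0,0,-0.1667],[-0.315,0.0475,0,0,0,-0.1917],[-0.35,0.0525,0,0,0,-0.2083]]

```text
clock: 1.43
tool_pos: [0.4847, -0.1975, 0.2465]
orientation: [-180.0, 0.0, -91.8]
force: [-0.0, -0.6, -0.2]
opening: 0.0526
gripper_force: 0.0
```

Converted, -29 cm is -0.3625, -26.5 cm is -0.3313.

send_rows:
  plan:
    - [[-0.0313,0,0,0,0,0],[-0.0813,-0.0025,0,0,0,0],[-0.1313,-0.005,0,0,0,0],[-0.1813,-0.0063,0,0,0,0],[-0.2313,-0.0075,0,0,0,0],[-0.2813,-0.01,0,0,0,0],[-0.3313,-0.0113,0,0,0,0],[-0.3625,-0.0125,0,0,0,0]]

```text
clock: 2.1
tool_pos: [0.5043, 0.0924, 0.2465]
orientation: [-180.0, 0.0, -91.9]
force: [0.8, -0.3, 0.1]
opening: 0.0524
gripper_force: 0.0
```

```bash
python3 - <<'E'
from plant import ctrl
import cv2,pickle,numpy as np
s=ctrl.snapshot("wrist");pickle.dump(s,open("w1.pkl","wb"))
cv2.imwrite("pics/w1.png",s["img"][:,:,::-1]);print(s["K"].tolist(),np.round(s["pose"],4).tolist());o=ctrl.get_obs();print(o["tool_pos"],o["orientation"])
E
```

```text
[[298.0671848278402, 0.0, 280.64457852268595], [0.0, 298.0671848278402, 207.35208418413194], [0.0, 0.0, 1.0]] [[-0.9994, 0.0328, 0.0098, 0.5016], [0.0343, 0.9559, 0.2916, 0.0141], [0.0002, 0.2918, -0.9565, 0.4045], [0.0, 0.0, 0.0, 1.0]]
[0.50503734 0.09460943 0.24627359] [-1.79980884e+02  4.94869378e-02 -9.18560316e+01]
```

View pics/w1.png

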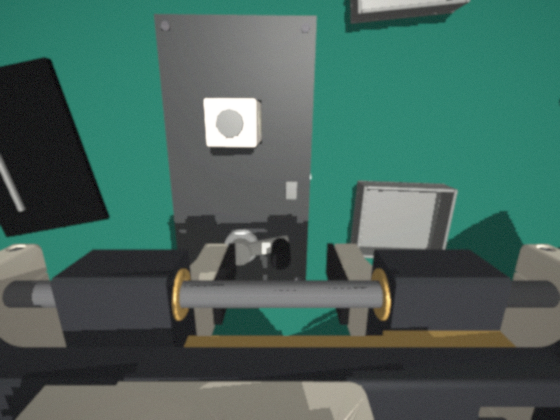

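The wrist view shows the cartridge cap at about (231,122), the hub at (243,241) and the knob as the dark blob around (282,252). I'll turn these into positions.

```bash
python3 - <<'E'
from h import *
s=pickle.load(open("w1.pkl","rb"));im=s["img"]
g=im.max(2);print(im[232:276:3,262:302:3].max(2))
w=(im.min(2)>190).astype(np.uint8);w[:90]=0;w[160:]=0;w[:,:190]=0;w[:,280:]=0
C=max(cv2.findContours(w,0,2)[0],key=cv2.contourArea);r=cv2.minAreaRect(C);print(r,ray(s,*r[0],.14))
print("knob",[ray(s,u,v,.15).round(4).tolist() for u,v in ((282,246),(282,252))],"hub",ray(s,243,241,.1),"corners",ray(s,159,17,.09),ray(s,317,16,.09))
a=np.array([.5505,.1513,.15])
print("pred knob from top view",proj(s,[.505,.146,.15]),proj(s,[.505,.146,.112]),"cap",proj(s,[.5425,.0172,.14]))
E
```

```text
[[ 65  65  51  49  48  47  45  50  52  49  51  47  49  50]
 [ 45  51  51  51  50  45  57  69  76  49  51  49  50  52]
 [ 55  67  74  86  94  63  55  65 108  57  51  48  50  53]
 [122 127 135 120  52  26  23  26  42  56  48  50  48  53]
 [219 237 237 118  28  20  22  27  21  34  49  47  51  42]
 [223 237 194  88  19  25  24  20  27  37  43  51  46  50]
 [224 232 128  70  25  25  23  24  23  30  48  46  49  52]
 [197 195  88  39  27  20  24  23  26  25  49  49  52  50]
 [ 94  78  51  34  41  28  28  25  30  27  49  48  50  47]
 [ 88  90  55  33  44  28  25  27  24  25  48  51  45  47]
 [ 79  91  47  36  47  28  23  25  27  36  48  49  49  44]
 [ 65  91  54  42  43  33  32  28  25  43  52  46  47  51]
 [ 55  62  51  46  47  35  23  29  44  48  47  50  47  46]
 [ 48  50  49  44  51  50  49  53  49  53  48  48  46  49]
 [ 57  66  49  48  51  50  53  50  50  49  48  49  50  48]]
((230.0, 122.0), (48.0, 52.0), 90.0) [0.54493587 0.01715462 0.14      ]
knob [[0.5043, 0.1293, 0.15], [0.5045, 0.1354, 0.15]] hub [0.54771924 0.14439823 0.1       ] corners [ 0.61081977 -0.07751496  0.09      ] [ 0.46502004 -0.0733309   0.09      ]
pred knob from top view [281.82295817 262.25913472] [281.68122332 245.60697126] cap [232.85274214 121.95350879]
```

Converted, 7.5 cm is 0.0938, 7 cm is 0.0875.

send_rows:
  plan:
    - [[-0.0188,0,0.0063,0,0,0],[-0.0438,0.0013,0.025,0,0,0],[-0.0638,0.0025,0.0563,0,0,0],[-0.0638,0.0025,0.0875,0,0,0],[-0.0638,0.0025,0.0938,0,0,0],[-0.0638,0.0025,0.0938,0,0,0]]
  fingers: 0.42

```text
clock: 2.65
tool_pos: [0.5031, 0.1395, 0.1699]
orientation: [179.8, -0.2, -92.0]
force: [-0.8, 0.4, 0.0]
opening: 0.0366
gripper_force: 0.0
```

```bash
python3 - <<'E'
from plant import ctrl
import cv2,pickle,numpy as np
o=ctrl.get_obs();print(o["tool_pos"],o["opening"])
a=ctrl.snapshot("scene");b=ctrl.snapshot("wrist");pickle.dump((a,b),open("w2.pkl","wb"))
A=cv2.resize(a["img"][190:290,230:350],None,fx=4,fy=4,interpolation=2);B=cv2.resize(b["img"][200:350,180:380],None,fx=1.6,fy=1.6*5/3,interpolation=2)[:400,:320]
cv2.imwrite("pics/c2.png",np.hstack([A,B])[:,:,::-1])
E
```

```text
[0.50309359 0.13949271 0.169851  ] 0.03664819178400153
```

View pics/c2.png

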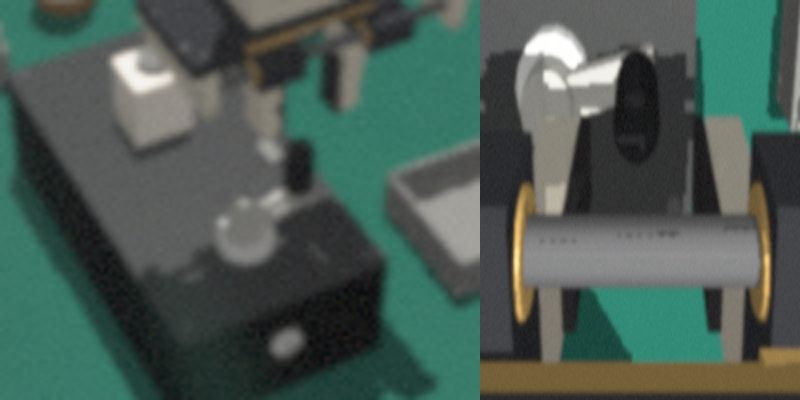

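The left panel (scene) shows the knob standing just past the fingers at crop (300,168), with the hub lower at (245,230). The right panel (wrist) has the knob centred between the pads, near crop column 637. I'll check the settled pose and triangulate the knob.

```bash
python3 - <<'E'
from plant import ctrl
from h import *
o=ctrl.get_obs();print(o["tool_pos"],o["orientation"],o["qvel"].round(2))
a,b=pickle.load(open("w2.pkl","rb"))
def tri(p):
    A=[];B=[]
    for s,u,v in p:
        d=s["pose"][:3,:3]@np.linalg.solve(s["K"],[u,v,1.]);d/=np.linalg.norm(d);M=np.eye(3)-np.outer(d,d);A.append(M);B.append(M@s["pose"][:3,3])
    return np.linalg.solve(sum(A),sum(B))
t=pickle.load(open("s0.pkl","rb"))["top"]
# knob top centre in scene crop (300,147); top (221.0,203.6)
print("knob top",tri([(a,230+300/4,190+147/4),(t,221,203.6)]))
print("hub",tri([(a,230+245/4,190+230/4),(t,222.1,188.5)]))
# wrist: knob far end (top disc centre) 
print(ray(b,180+637/1.6-300,200+140/2.667,.15), proj(b,[.505,.146,.15]),proj(b,[.505,.146,.112]))
E
```

```text
[0.50490886 0.1400577  0.1725248 ] [-1.79958918e+02 -9.75335789e-03 -9.20023028e+01] [-0.29 -0.97  0.9   0.07 -0.01 -0.09]
knob top [0.50465802 0.14588432 0.14613132]
hub [0.54888895 0.15113247 0.09764605]
[0.50612474 0.14732649 0.15      ] [279.7537311  250.60061463] [279.82712627 229.73312887]
```

Converted, 5.1 cm is 0.0638, 5 cm is 0.0625.

send_rows:
  plan:
    - [[-0.005,0,0.01,0,0,0],[-0.0075,0,0.0313,0,0,0],[-0.0075,0,0.0525,0,0,0],[-0.0075,0,0.0625,0,0,0],[-0.0075,0,0.0638,0,0,0]]

```text
clock: 3.17
tool_pos: [0.5041, 0.1458, 0.1196]
orientation: [179.9, -0.0, -92.0]
force: [-0.1, -0.5, 0.7]
opening: 0.0367
gripper_force: 0.0
```

send_rows:
  plan:
    - [[0,0,0,0,0,0],[0,0,0,0,0,0],[0,0,0,0,0,0],[0,0,0,0,0,0],[0,0,0,0,0,0]]
  fingers: 0

```text
clock: 3.58
tool_pos: [0.5064, 0.1471, 0.1217]
orientation: [-179.8, 0.1, -92.0]
force: [5.3, -0.7, -3.1]
opening: 0.0191
gripper_force: 30.0
```

```bash
python3 - <<'E'
import numpy as np
for k in range(4):
    a0=np.radians(81+90*k);a=a0+np.radians(11.25*np.arange(1,9))
    print([[round(x,2)+0.,round(y,2)+0.] for x,y in zip(4.5*(np.cos(a)-np.cos(a0)),4.5*(np.sin(a)-np.sin(a0)))])
E
```

```text
[[np.float64(-0.88), np.float64(0.05)], [np.float64(-1.75), np.float64(-0.07)], [np.float64(-2.59), np.float64(-0.36)], [np.float64(-3.35), np.float64(-0.8)], [np.float64(-4.01), np.float64(-1.39)], [np.float64(-4.54), np.float64(-2.09)], [np.float64(-4.93), np.float64(-2.89)], [np.float64(-5.15), np.float64(-3.74)]]
[[np.float64(-0.05), np.float64(-0.88)], [np.float64(0.07), np.float64(-1.75)], [np.float64(0.36), np.float64(-2.59)], [np.float64(0.8), np.float64(-3.35)], [np.float64(1.39), np.float64(-4.01)], [np.float64(2.09), np.float64(-4.54)], [np.float64(2.89), np.float64(-4.93)], [np.float64(3.74), np.float64(-5.15)]]
[[np.float64(0.88), np.float64(-0.05)], [np.float64(1.75), np.float64(0.07)], [np.float64(2.59), np.float64(0.36)], [np.float64(3.35), np.float64(0.8)], [np.float64(4.01), np.float64(1.39)], [np.float64(4.54), np.float64(2.09)], [np.float64(4.93), np.float64(2.89)], [np.float64(5.15), np.float64(3.74)]]
[[np.float64(0.05), np.float64(0.88)], [np.float64(-0.07), np.float64(1.75)], [np.float64(-0.36), np.float64(2.59)], [np.float64(-0.8), np.float64(3.35)], [np.float64(-1.39), np.float64(4.01)], [np.float64(-2.09), np.float64(4.54)], [np.float64(-2.89), np.float64(4.93)], [np.float64(-3.74), np.float64(5.15)]]
```

send_rows:
  plan:
    - [[-0.011,0.0006,0,0,0,0],[-0.0219,-0.0009,0,0,0,0],[-0.0324,-0.0045,0,0,0,0],[-0.0419,-0.01,0,0,0,0],[-0.0501,-0.0174,0,0,0,0],[-0.0568,-0.0261,0,0,0,0],[-0.0616,-0.0361,0,0,0,0],[-0.0644,-0.0468,0,0,0,0]]

```text
clock: 4.25
tool_pos: [0.5417, 0.1974, 0.1217]
orientation: [179.8, 0.1, -92.0]
force: [-13.7, 7.3, 10.2]
opening: 0.0191
gripper_force: 30.0
```

send_rows:
  plan:
    - [[-0.0006,-0.011,0,0,0,0],[0.0009,-0.0219,0,0,0,0],[0.0045,-0.0324,0,0,0,0],[0.01,-0.0419,0,0,0,0],[0.0174,-0.0501,0,0,0,0],[0.0261,-0.0568,0,0,0,0],[0.0361,-0.0616,0,0,0,0],[0.0468,-0.0644,0,0,0,0]]

```text
clock: 4.92
tool_pos: [0.5956, 0.1605, 0.1219]
orientation: [-179.8, 0.3, -91.9]
force: [-1.0, 11.8, 0.6]
opening: 0.0192
gripper_force: 30.0
```

Converted, 5.15 cm is 0.0644, 4.93 cm is 0.0616.

send_rows:
  plan:
    - [[0.011,-0.0006,0,0,0,0],[0.0219,0.0009,0,0,0,0],[0.0324,0.0045,0,0,0,0],[0.0419,0.01,0,0,0,0],[0.0501,0.0174,0,0,0,0],[0.0568,0.0261,0,0,0,0],[0.0616,0.0361,0,0,0,0],[0.0644,0.0468,0,0,0,0]]

```text
clock: 5.58
tool_pos: [0.5583, 0.1092, 0.122]
orientation: [-179.6, 0.2, -92.0]
force: [11.6, 5.8, -8.4]
opening: 0.0192
gripper_force: 30.0
```

Converted, 5.15 cm is 0.0644, 4.93 cm is 0.0616.

send_rows:
  plan:
    - [[0.0006,0.011,0,0,0,0],[-0.0009,0.0219,0,0,0,0],[-0.0045,0.0324,0,0,0,0],[-0.01,0.0419,0,0,0,0],[-0.0174,0.0501,0,0,0,0],[-0.0261,0.0568,0,0,0,0],[-0.0361,0.0616,0,0,0,0],[-0.0468,0.0644,0,0,0,0]]

```text
clock: 6.25
tool_pos: [0.5065, 0.1459, 0.1218]
orientation: [-179.8, -0.0, -92.0]
force: [12.0, -9.5, -5.1]
opening: 0.019
gripper_force: 30.0
```

```bash
python3 - <<'E'
from plant import ctrl
import cv2
s=ctrl.snapshot("scene");o=ctrl.get_obs();print(o["tool_pos"],o["force"],o["opening"])
cv2.imwrite("pics/c3.png",cv2.resize(s["img"][180:300,220:360],None,fx=4,fy=4)[:,:,::-1])
E
```

```text
[0.5063817  0.14705038 0.12172492] [  9.75715164 -10.2656992   -3.02897263] 0.01913927691138047
```

Converted, -5.15 cm is -0.0644, -4.93 cm is -0.0616.

send_rows:
  plan:
    - [[-0.011,0.0006,0,0,0,0],[-0.0219,-0.0009,0,0,0,0],[-0.0324,-0.0045,0,0,0,0],[-0.0419,-0.01,0,0,0,0],[-0.0501,-0.0174,0,0,0,0],[-0.0568,-0.0261,0,0,0,0],[-0.0616,-0.0361,0,0,0,0],[-0.0644,-0.0468,0,0,0,0]]

```text
clock: 6.97
tool_pos: [0.5417, 0.1974, 0.1216]
orientation: [179.8, 0.1, -92.0]
force: [-13.9, 6.3, 9.8]
opening: 0.0192
gripper_force: 30.0
```

Converted, -5.15 cm is -0.0644, -4.93 cm is -0.0616.

send_rows:
  plan:
    - [[-0.0006,-0.011,0,0,0,0],[0.0009,-0.0219,0,0,0,0],[0.0045,-0.0324,0,0,0,0],[0.01,-0.0419,0,0,0,0],[0.0174,-0.0501,0,0,0,0],[0.0261,-0.0568,0,0,0,0],[0.0361,-0.0616,0,0,0,0],[0.0468,-0.0644,0,0,0,0]]

```text
clock: 7.63
tool_pos: [0.5956, 0.1604, 0.1219]
orientation: [-179.8, 0.3, -91.9]
force: [-1.4, 11.9, 0.3]
opening: 0.0191
gripper_force: 30.0
```

Converted, 5.15 cm is 0.0644, 4.93 cm is 0.0616.

send_rows:
  plan:
    - [[0.011,-0.0006,0,0,0,0],[0.0219,0.0009,0,0,0,0],[0.0324,0.0045,0,0,0,0],[0.0419,0.01,0,0,0,0],[0.0501,0.0174,0,0,0,0],[0.0568,0.0261,0,0,0,0],[0.0616,0.0361,0,0,0,0],[0.0644,0.0468,0,0,0,0]]

```text
clock: 8.3
tool_pos: [0.5582, 0.1092, 0.122]
orientation: [-179.6, 0.2, -92.0]
force: [11.7, 4.7, -8.4]
opening: 0.019
gripper_force: 30.0
```

Converted, 5.15 cm is 0.0644, 4.93 cm is 0.0616.

send_rows:
  plan:
    - [[0.0006,0.011,0,0,0,0],[-0.0009,0.0219,0,0,0,0],[-0.0045,0.0324,0,0,0,0],[-0.01,0.0419,0,0,0,0],[-0.0174,0.0501,0,0,0,0],[-0.0261,0.0568,0,0,0,0],[-0.0361,0.0616,0,0,0,0],[-0.0468,0.0644,0,0,0,0]]

```text
clock: 8.97
tool_pos: [0.5065, 0.1459, 0.1218]
orientation: [-179.8, -0.0, -92.0]
force: [11.9, -10.4, -5.3]
opening: 0.0189
gripper_force: 30.0
```

2.0 turns, still heavy.

Converted, -5.15 cm is -0.0644, -4.93 cm is -0.0616.

send_rows:
  plan:
    - [[-0.011,0.0006,0,0,0,0],[-0.0219,-0.0009,0,0,0,0],[-0.0324,-0.0045,0,0,0,0],[-0.0419,-0.01,0,0,0,0],[-0.0501,-0.0174,0,0,0,0],[-0.0568,-0.0261,0,0,0,0],[-0.0616,-0.0361,0,0,0,0],[-0.0644,-0.0468,0,0,0,0]]

```text
clock: 9.63
tool_pos: [0.5418, 0.1974, 0.1216]
orientation: [179.8, 0.1, -92.0]
force: [-13.8, 6.8, 9.4]
opening: 0.0193
gripper_force: 30.0
```

Converted, -5.15 cm is -0.0644, -4.93 cm is -0.0616.

send_rows:
  plan:
    - [[-0.0006,-0.011,0,0,0,0],[0.0009,-0.0219,0,0,0,0],[0.0045,-0.0324,0,0,0,0],[0.01,-0.0419,0,0,0,0],[0.0174,-0.0501,0,0,0,0],[0.0261,-0.0568,0,0,0,0],[0.0361,-0.0616,0,0,0,0],[0.0468,-0.0644,0,0,0,0]]

```text
clock: 10.3
tool_pos: [0.5956, 0.1604, 0.1219]
orientation: [-179.8, 0.3, -91.9]
force: [-0.7, 10.9, 0.5]
opening: 0.0191
gripper_force: 30.0
```

Converted, 5.15 cm is 0.0644, 4.93 cm is 0.0616.

send_rows:
  plan:
    - [[0.011,-0.0006,0,0,0,0],[0.0219,0.0009,0,0,0,0],[0.0324,0.0045,0,0,0,0],[0.0419,0.01,0,0,0,0],[0.0501,0.0174,0,0,0,0],[0.0568,0.0261,0,0,0,0],[0.0616,0.0361,0,0,0,0],[0.0644,0.0468,0,0,0,0]]

```text
clock: 10.97
tool_pos: [0.5552, 0.1084, 0.1217]
orientation: [-179.8, 0.2, -92.0]
force: [0.1, 10.9, 1.0]
opening: 0.0192
gripper_force: 30.0
```

The drag fell from about 11.7 N to about 0 during this quarter turn. I'll add just over a sixth of a turn (62°) to clear the lock, then stop.

Converted, 4.3 cm is 0.0538, 4.01 cm is 0.0501.

send_rows:
  plan:
    - [[0.0006,0.011,0,0,0,0],[-0.0009,0.0219,0,0,0,0],[-0.0045,0.0324,0,0,0,0],[-0.01,0.0419,0,0,0,0],[-0.0174,0.0501,0,0,0,0],[-0.0218,0.0538,0,0,0,0],[-0.0218,0.0538,0,0,0,0],[-0.0218,0.0538,0,0,0,0]]

```text
clock: 11.63
tool_pos: [0.5141, 0.1277, 0.1217]
orientation: [-179.7, 0.2, -91.9]
force: [6.3, 3.6, -1.5]
opening: 0.0192
gripper_force: 30.0
```

send_rows:
  plan:
    - [[0,0,0,0,0,0],[0,0,0,0,0,0],[0,0,0,0,0,0]]
  fingers: 0.42

```text
clock: 11.88
tool_pos: [0.5118, 0.1254, 0.1206]
orientation: [180.0, -0.0, -92.0]
force: [0.2, -0.8, -0.3]
opening: 0.0332
gripper_force: 0.0
```

Converted, -10 cm is -0.125, -9.5 cm is -0.1188.

send_rows:
  plan:
    - [[0,0,-0.0063,0,0,0],[0,0,-0.025,0,0,0],[0,0,-0.0563,0,0,0],[0,0,-0.0938,0,0,0],[0,0,-0.1188,0,0,0],[0,0,-0.125,0,0,0],[0,0,-0.125,0,0,0]]

```text
clock: 12.47
tool_pos: [0.513, 0.1262, 0.2227]
orientation: [-179.8, 0.1, -92.0]
force: [-0.1, 0.8, -0.5]
opening: 0.0368
gripper_force: 0.0
```

```bash
python3 - <<'E'
from plant import ctrl
import cv2,pickle
from h import *
s=ctrl.snapshot("scene");w=ctrl.snapshot("wrist");o=ctrl.get_obs();print(o["tool_pos"],o["orientation"],o["force"],o["opening"])
pickle.dump((s,w),open("w3.pkl","wb"))
cv2.imwrite("pics/c3.png",np.hstack([cv2.resize(s["img"][180:300,220:340],(400,400),interpolation=2),cv2.resize(w["img"][:300],(400,214*1)).repeat(1,0)[:214] if 0 else cv2.resize(w["img"][0:300,80:380],(400,400),interpolation=2)])[:,:,::-1])
E
```

```text
[0.51178892 0.12565955 0.2200739 ] [ 1.79956708e+02 -2.92838002e-03 -9.20205277e+01] [ 0.32425941  0.57365515 -0.52740744] 0.036799132180414855
```

View pics/c3.png

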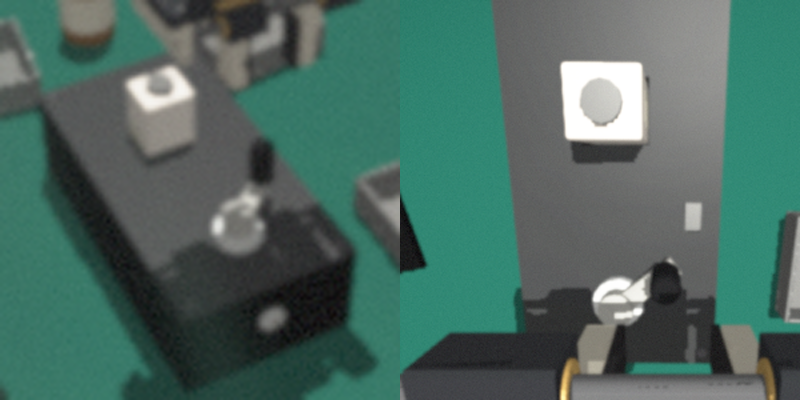

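The left panel shows the pin still flush at (272,318), with the knob free. The right panel has the cap centred at crop (605,100), which is image (233.5,75).

```bash
python3 - <<'E'
from h import *
s,w=pickle.load(open("w3.pkl","rb"))
m=(w["img"].min(2)>150).astype(np.uint8);m[:40]=0;m[115:]=0;m[:,:190]=0;m[:,275:]=0
C=max(cv2.findContours(m,0,2)[0],key=cv2.contourArea);r=cv2.minAreaRect(C);print(r)
for q in (r[0],(233.5,75)):
    p=ray(w,*q,.14);a=np.radians(-92);d=p[:2]-[.5118,.1257]
    print(p,"tool x,y cm",100*d@[np.cos(a),np.sin(a)],100*d@[np.sin(a),-np.cos(a)])
E
```

```text
((232.0, 75.5), (59.0, 64.0), 90.0)
[0.54436711 0.01745754 0.14      ] tool x,y cm 10.703994947808217 -3.632488064806771
[0.54323123 0.01715816 0.14      ] tool x,y cm 10.737878441015154 -3.5200137685820017
```

Converted, 11.8 cm is 0.1475, 10.7 cm is 0.1338.

send_rows:
  plan:
    - [[0.0188,-0.0063,0,0,0,0],[0.0563,-0.0175,0.0063,0,0,0],[0.1,-0.0313,0.0188,0,0,0],[0.1288,-0.0413,0.0375,0,0,0],[0.1338,-0.0425,0.0625,0,0,0],[0.1338,-0.0425,0.1,0,0,0],[0.1338,-0.0425,0.1375,0,0,0],[0.1338,-0.0425,0.1475,0,0,0]]
  fingers: 1

```text
clock: 13.23
tool_pos: [0.5387, 0.0164, 0.097]
orientation: [179.5, -0.1, -92.1]
force: [-1.6, -0.4, -1.4]
opening: 0.0839
gripper_force: 0.0
```

send_rows:
  plan:
    - [[0,0,0,0,0,0],[0,0,0,0,0,0],[0,0,0,0,0,0],[0,0,0,0,0,0],[0,0,0,0,0,0],[0,0,0,0,0,0]]
  fingers: 0.1

```text
clock: 13.73
tool_pos: [0.5431, 0.0182, 0.1037]
orientation: [-179.9, 0.0, -92.0]
force: [1.0, 0.0, -0.1]
opening: 0.0531
gripper_force: 0.0
```

send_rows:
  plan:
    - [[0,0,0,0,0,0],[0,0,0,0,0,0],[0,0,0,0,0,0],[0,0,0,0,0,0],[0,0,0,0,0,0],[0,0,0,0,0,0]]

```text
clock: 14.23
tool_pos: [0.5432, 0.018, 0.1032]
orientation: [-179.9, 0.0, -92.0]
force: [0.3, -0.2, 5.3]
opening: 0.0443
gripper_force: 29.8
```

Converted, -0.2 cm is -0.0025, -0.15 cm is -0.0019.

send_rows:
  plan:
    - [[0,0,-0.0006,0,0,0],[0,0,-0.0013,0,0,0],[0,0,-0.0019,0,0,0],[0,0,-0.0025,0,0,0],[0,0,-0.0025,0,0,0]]

```text
clock: 14.65
tool_pos: [0.5431, 0.018, 0.1044]
orientation: [-180.0, 0.0, -92.0]
force: [4.7, -0.1, -5.1]
opening: 0.0442
gripper_force: 29.9
```

Converted, -0.2 cm is -0.0025, -0.14 cm is -0.0018.

send_rows:
  plan:
    - [[0,0,-0.0009,0,0,0],[0,0,-0.0018,0,0,0],[0,0,-0.0025,0,0,0],[0,0,-0.0025,0,0,0]]

```text
clock: 14.98
tool_pos: [0.543, 0.018, 0.1064]
orientation: [-180.0, 0.0, -92.0]
force: [4.4, -0.3, -4.7]
opening: 0.0438
gripper_force: 29.9
```

Converted, -9 cm is -0.1125, -8.5 cm is -0.1063.

send_rows:
  plan:
    - [[0,-0.001,-0.0063,0,0,0],[0,-0.0013,-0.0188,0,0,0],[0,-0.0013,-0.0375,0,0,0],[0,-0.0013,-0.0563,0,0,0],[0,-0.0013,-0.075,0,0,0],[0,-0.0013,-0.0938,0,0,0],[0,-0.0013,-0.1063,0,0,0],[0,-0.0013,-0.1125,0,0,0]]

```text
clock: 15.65
tool_pos: [0.5432, 0.0178, 0.1978]
orientation: [-180.0, 0.0, -92.0]
force: [-0.2, -0.1, -1.2]
opening: 0.0438
gripper_force: 29.8
```

```bash
python3 - <<'E'
from plant import ctrl
from h import *
o=ctrl.get_obs();print(o["tool_pos"],o["orientation"],o["force"],o["opening"])
t=pickle.load(open("s0.pkl","rb"))["top"];print("bottle",ray(t,391,214,.13),ray(t,377.8,218.4,.03))
p=np.array([.642,-.225]);a=np.radians(-92);d=p-o["tool_pos"][:2];print(100*d@[np.cos(a),np.sin(a)],100*d@[np.sin(a),-np.cos(a)])
E
```

```text
[0.54324468 0.01775815 0.1978166 ] [-1.79990683e+02  1.34987838e-02 -9.20022350e+01] [-0.20729244 -0.05367674 -1.18694581] 0.04376783269692414
bottle [ 0.48767577 -0.24172016  0.13      ] [ 0.49107177 -0.23480805  0.03      ]
23.916375461897292 -10.71673026830257
```

Converted, 23.9 cm is 0.2988, -10.7 cm is -0.1338.

send_rows:
  plan:
    - [[0.0188,-0.0088,0,0,0,0],[0.0563,-0.025,0,0,0,0],[0.1025,-0.0463,0,0,0,0],[0.15,-0.0675,0,0,0,0],[0.1975,-0.0888,0,0,0,0],[0.245,-0.11,0,0,0,0],[0.2825,-0.1263,0,0,0,0],[0.2988,-0.1338,0,0,0,0]]

```text
clock: 16.32
tool_pos: [0.6419, -0.2285, 0.1947]
orientation: [179.8, -0.0, -92.2]
force: [-0.3, 1.0, -2.4]
opening: 0.044
gripper_force: 29.9
```

Converted, 6 cm is 0.075, 5 cm is 0.0625.

send_rows:
  plan:
    - [[0,0,0,0,0,0],[0,0,0.0125,0,0,0],[0,0,0.0375,0,0,0],[0,0,0.0625,0,0,0],[0,0,0.075,0,0,0],[0,0,0.075,0,0,0],[0,0,0.075,0,0,0]]

```text
clock: 16.9
tool_pos: [0.6418, -0.2239, 0.1362]
orientation: [179.9, -0.0, -91.9]
force: [1.3, -0.7, -2.7]
opening: 0.0442
gripper_force: 29.9
```

```bash
python3 - <<'E'
from plant import ctrl
import cv2,pickle
from h import *
s=ctrl.snapshot("scene");o=ctrl.get_obs();print(o["tool_pos"],o["orientation"],o["force"],o["opening"])
cv2.imwrite("pics/c4.png",cv2.resize(s["img"][140:300,150:350],(800,600),interpolation=2)[:,:,::-1])
E
```

```text
[ 0.64258797 -0.22419131  0.13729459] [-1.79968870e+02 -2.30516955e-02 -9.19308513e+01] [ 0.70846298 -0.43029238 -1.66091003] 0.04408236304725276
```

View pics/c4.png

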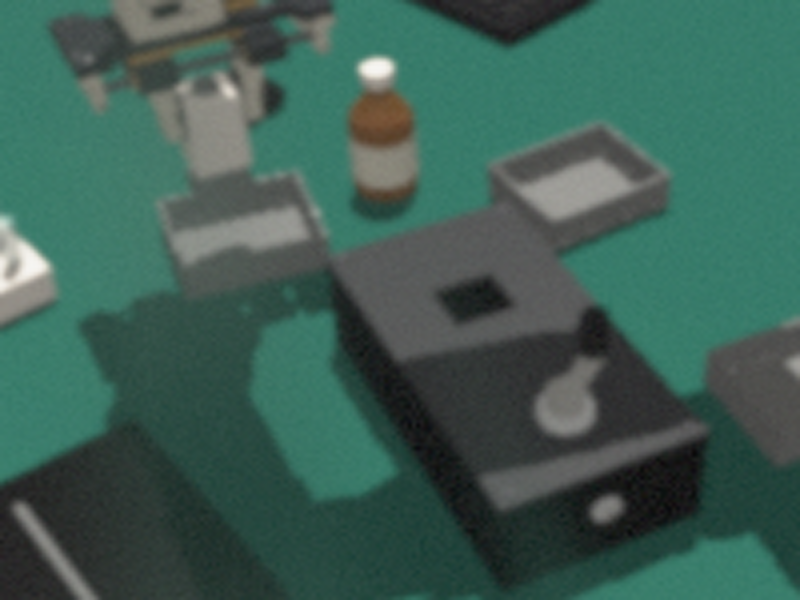

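The cartridge hangs above the right-hand tray at crop (215,130). The well is empty at (475,300) and the pin is still flush at (607,508). Now I'll lower it.

Converted, 5.6 cm is 0.07, 5.3 cm is 0.0663.

send_rows:
  plan:
    - [[0,0,0.0088,0,0,0],[0,0,0.025,0,0,0],[0,0,0.0438,0,0,0],[0,0,0.0588,0,0,0],[0,0,0.0663,0,0,0],[0,0,0.07,0,0,0],[0,0,0.07,0,0,0],[0,0,0.07,0,0,0]]

```text
clock: 17.62
tool_pos: [0.6427, -0.2249, 0.0811]
orientation: [-180.0, -0.0, -92.0]
force: [0.6, 0.1, -1.8]
opening: 0.0438
gripper_force: 29.9
```

Converted, 0.3 cm is 0.0038, 0.23 cm is 0.0029.

send_rows:
  plan:
    - [[0,0,0.001,0,0,0],[0,0,0.002,0,0,0],[0,0,0.0029,0,0,0],[0,0,0.0038,0,0,0],[0,0,0.0038,0,0,0],[0,0,0.0038,0,0,0]]

```text
clock: 18.12
tool_pos: [0.6422, -0.2248, 0.0776]
orientation: [180.0, -0.0, -92.0]
force: [-0.6, 0.4, -3.3]
opening: 0.0441
gripper_force: 29.9
```

Converted, 0.15 cm is 0.0019, 0.1 cm is 0.0013.

send_rows:
  plan:
    - [[0,0,0.0006,0,0,0],[0,0,0.0013,0,0,0],[0,0,0.0019,0,0,0],[0,0,0.0019,0,0,0],[0,0,0.0019,0,0,0]]

```text
clock: 18.53
tool_pos: [0.6427, -0.2249, 0.0771]
orientation: [-179.9, -0.0, -92.0]
force: [-2.1, 0.3, 4.9]
opening: 0.0439
gripper_force: 30.0
```

send_rows:
  plan:
    - [[0,0,0,0,0,0],[0,0,0,0,0,0],[0,0,0,0,0,0],[0,0,0,0,0,0],[0,0,0,0,0,0]]
  fingers: 0.8

```text
clock: 18.95
tool_pos: [0.6422, -0.2248, 0.0759]
orientation: [180.0, 0.0, -92.0]
force: [-0.0, 0.0, -0.3]
opening: 0.0683
gripper_force: 0.0
```

Converted, -14 cm is -0.175, -13 cm is -0.1625.

send_rows:
  plan:
    - [[0,0,-0.0063,0,0,0],[0,0,-0.025,0,0,0],[0,0,-0.0563,0,0,0],[0,0,-0.0938,0,0,0],[0,0,-0.1313,0,0,0],[0,0,-0.1625,0,0,0],[0,0,-0.175,0,0,0],[0,0,-0.175,0,0,0]]

```text
clock: 19.62
tool_pos: [0.6437, -0.2251, 0.2202]
orientation: [-179.7, -0.1, -92.0]
force: [0.3, 0.2, -0.5]
opening: 0.0701
gripper_force: 0.0
```

```bash
python3 - <<'E'
from plant import ctrl
import cv2
s=ctrl.snapshot("scene");o=ctrl.get_obs();print(o["tool_pos"],o["force"],o["opening"],o["clock"])
cv2.imwrite("pics/c5.png",cv2.resize(s["img"][140:300,150:350],(800,600),interpolation=2)[:,:,::-1])
E
```

```text
[ 0.64278651 -0.22481394  0.21779393] [-0.07683653  0.01109687 -0.13960053] 0.06988829453996136 19.6667
```

View pics/c5.png

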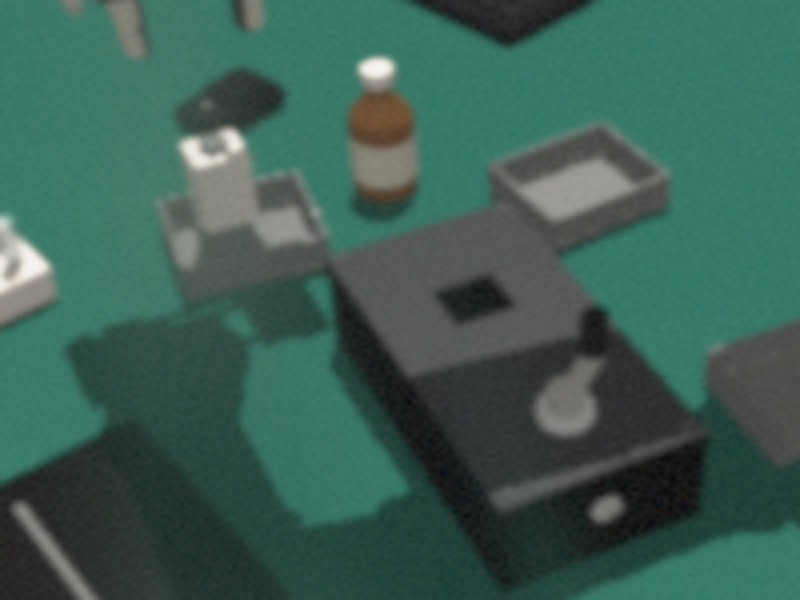

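The cartridge stands upright inside the tray at crop (220,200). The pin is flush, the bottle and mouse are undisturbed, and the gripper is clear.

```bash
python3 -c "
from plant import ctrl
print(ctrl.close_job())"
```

```text
the job is handed in; nothing more can be done
None
```

The job is handed in at about 20 s: I wound the crank about 2.9 turns, stopping within half a turn of the drag dropping with the overrun pin still flush, then lifted the freed cartridge out and stood it upright in the right-hand tray.

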